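# Power up a microphone at the test bench without a thump

### The job

Power up the repaired microphone without a thump: first slide the long fader (the rectangular cap with the paper tape mark beside its track) fully down to its closed end, and only then push the phantom-power knob in and turn it clockwise past its safety stop so that it springs back up locked at ON. With the power on, slide the fader up again until the white line on its cap stands level with the tape mark, and let go. Leave the other slider (round cap) and the things lying on the bench where they are.

Things in the scene. Friction and masses are not known exactly. Their poses are not given: they have to be found in the camera images.
- fader (a joint): travel of the long fader in m: 0 is the closed end of its track (the end on the robot's side of the grey desk), 0.100 the fully open end. It drags with about 2 N and stays where it is left.
- fader_cap (a point): centre of the fader's black cap: a block 14 mm along the track, 26 mm across it, 22 mm high, with a white line across the middle of its top. The cap's underside is 1 mm above the desk's flat top, this point 12 mm above the top. Its x axis points along the track towards the open end, z up.
- desk: grey fader desk, fixed: a box 180 mm along its x, 150 mm across, flat top 45 mm above the bench; origin under its centre, x from the closed (robot's) end to the open end of the tracks. The fader's track lies at y = -36 mm; at the closed end its cap is at x = -50 mm, 40 mm from the near edge
- tape_mark (a point): middle of the top of a strip of white paper tape, 5 mm along the track by 20 mm across it, 1 mm thick, stuck flat on the desk to the left of the fader's track (its centre 25 mm from the track's line). Its x axis points along the track towards the open end; the fader is set when the cap's centre and this point are level along that axis. No obstacle.
- trim_cap (a point): centre of the other slider's round black cap (18 mm diameter, 14 mm high) on the same desk, its track parallel to the fader's and 78 mm to the left of it. Not to be moved.
- knob (a joint): turn of the phantom-power knob in rad, growing clockwise seen from above: 0 to 0.2 is OFF (start), 1.4 is the ON end stop. A hidden safety stop blocks it from about 0.31 unless it is pushed in, and keeps it pushed in until about 0.98; past that it springs up when released and is locked ON. Friction 0.04 N m, no turning spring.
- knob_push (a joint): how far the knob is pushed in, in m: 0 is out, 0.008 fully in; the safety stop is passed with more than 0.004. The spring needs about 4 N to start and 10 N when fully in, and pushes it out again when let go.
- knob_grip (a point): point on the knob's vertical turning axis, in the middle of its bar grip. The bar is black, 42 mm long, 14 mm thick, its top 12 mm above this point; below it a round skirt of 44 mm diameter, its top 18 mm below this point. The point moves with the knob: x axis along the bar, z up; pinch across y. It is 83 mm above the bench when the knob is out.
- psu: grey phantom-power box, fixed: 120 (x) x 130 (y) mm, flat top 45 mm above the bench, origin under its centre. The knob stands in its middle on a round plate, with a short printed tick at OFF (-x side) and a longer one at ON (+y side)
- spool: reel of solder wire standing upright, 52 mm diameter, 50 mm high, origin under its centre. Bystander.
- screwdriver: screwdriver 160 mm long lying on the bench. Bystander.
- grille: metal microphone grille standing upright, 52 mm diameter, 64 mm high, origin under its centre. Bystander.
- flux: small white bottle, 40 mm diameter, 110 mm high, origin under its centre. Bystander.
- meter: yellow multimeter lying flat, 160 x 85 x 35 mm, origin under its centre. Bystander.
- tin: small steel dish, 70 mm diameter, 30 mm high, origin under its centre. Bystander.

How it is judged (in metres and radians):
On the way, in this order (a step that is already met when the one before it is completed fails the run):
1. the fader is fully down at its closed end (within 5 mm) (value of joint fader below 0.005 m), for 0.2 s.
2. with the fader still closed, the knob has been turned past its safety stop and has sprung back out (value of joint knob above 0.95 rad and value of joint knob_push below 0.002 m and value of joint fader below 0.005 m), for 0.2 s.
At the end, for the whole second after the job is handed in: The fader rests with the middle of its cap within 5 mm of the tape mark along the track, and the knob is sprung out (pushed in less than 2 mm) and locked past its safety stop (turned more than 0.95 rad) (x of fader_cap in the frame of tape_mark between -0.005 and 0.005 m and velocity of joint fader between -0.005 and 0.005 m/s and value of joint knob above 0.95 rad and value of joint knob_push below 0.002 m); the robot touches nothing.
It fails at once if the other slider is moved by more than 8 mm (distance of trim_cap from where it was at the start of the episode above 0.008 m).
It fails at once if a thing lying on the bench is moved by more than 25 mm or knocked over (distance of any of spool, screwdriver, grille, flux, meter, tin from where it was at the start of the episode above 0.025 m or angle between any of spool, grille, flux's own z axis and vertical above 0.5 rad).
It also fails if it takes over 64 s, if anything falls off the work surface, if the arm or the gripper's body presses on something with over 40 N, if the wrist force passes 120 N, or if a joint passes its speed limit or range.

### The arm

A 6-joint arm with a two-finger parallel gripper is mounted at the origin on the work surface. World frame = base frame: x ahead of the robot, y to its left, z up, the work surface at z = 0. Lengths are in mm, angles in rad, forces in N, time in s.
With the tool pointing down it reaches from about 300 to 775 mm from the base axis. Payload 14.6 kg.
Tool frame: the origin (TCP) lies at the very end of the fingers, on their centre line; the grasp point (between the pads) lies 19 mm behind it; z points along the fingers, y is the direction in which the jaws open and shut (so a half turn about z gives the same grasp; the last joint's range is limited). The gripper opens to 94 mm and grips with 3 to 60 N. Pads are 16 mm wide; open, the fingers measure 119 mm over their backs; the gripper's body (75 mm by 177 mm) begins 78 mm behind the grasp point.
Start: joints at [-1.264, 0.3, 1.521, -0, 1.321, -0.067], TCP at [200.828, -512.013, 205.446] pointing down, gripper open.
Joint ranges: [-3.03, 3.03], [-0.79, 2.21], [0.23, 2.52], [-1.04, 4.18], [0, 3.07], [-2.55, 2.55]. Speed limits (rad/s): [2.22, 2.22, 2.57, 3.14, 3.14, 3.14].

### API

Orientations are given as [roll, pitch, yaw] about the fixed x, y, z axes, in that order (R = Rz(yaw) Ry(pitch) Rx(roll)).
In Python, from cell import manip gives the robot as it stands.
- The arm moves only by the shell command python3 -m pendant 'ROWS' [FORCE]. ROWS is JSON, a list of rows, each an object with "claw": the finger opening in m, from 0 to 0.094; "delta_pos": the shift along the tool's x, y, z in m, a list of three; "rotation": the turn, a rotation vector about the tool's x, y, z in rad, a list of three. A call has 1 to 10 rows; each row is the pose to reach, as a shift and turn from the pose measured when the call began, along the tool's axes at that moment; what a row does not reach only later rows make up. A row lasts 1/8 s, in which the tool goes at most 62.5 mm and 10.7 degrees, less where a joint would pass 70% of its speed; a pose out of reach is approached as far as the arm can. A call with a gripper value outside its range is refused whole. The fingers move at their own pace and stop on an object; FORCE is the grip in N (left out, the last holds). Time passes only in rows, so rows that repeat a pose let the fingers close. It gives the time, the measured TCP pose, the force and the opening at its end, in the units of the state.
- manip.read_state(): the state, without advancing time (a new reading comes with each control period).
- manip.camera(name): name is "side" or "top"; returns the picture (480x640x3 uint8, red, green, blue); there is no depth.
- manip.camera_model(name): a dict with "fx", "fy", "cx", "cy" (pixels), "distortion" ([k1, k2, p1, p2, k3] as OpenCV has them; the pictures are not rectified), "cam_to_world" (4x4, takes a point from camera to world coordinates). Camera axes: x right, y up, looking along -z (the intrinsics and any distortion apply to the point x, -y, -z); pixel columns grow to the right and rows downward; lengths in mm; the calibration is good to about 2 mm. A picture is of the moment at which its call begins. camera_model takes no time and is no camera call.
- manip.sign_off(): hands the job in, once; it reports no verdict.
The state is a dict: "clock": time; "joints": joint angles; "qd": joint speeds; "effort": joint torques, N m; "eef_pos": TCP position; "eef_rot": TCP orientation; "wrist_force": force on the tool from outside, world axes, zero at the start; "moment": the same for the moment, N m; "finger_gap": finger opening in mm.
Only numpy, scipy, OpenCV 4.12 (cv2) and the standard library are available. Lean on these libraries where they do the work, as an engineer would, in place of code of your own. Each camera call takes 0.05 s, during which the arm holds its last target.

## Working session

There is one attempt and no reset: what is moved stays moved. The work goes in short steps, Python scripts to look and compute and a shell command to move; the robot and the scene stay as the last step left them, time stands still between calls to the robot, and variables do not carry over. Pictures are saved under pics/ and viewed, and the job is handed in when it is done.

```bash
mkdir -p pics; ls; python3 - <<'E'
from cell import manip
import cv2
for n in("top","side"):
    cv2.imwrite(f"pics/{n}0.png",manip.camera(n)[:,:,::-1])
    m=manip.camera_model(n);print(n,{k:(v if k!='cam_to_world' else [[round(float(x),3) for x in r] for r in v]) for k,v in m.items()})
print(manip.read_state())
E
```

```text
pics
top {'fx': 611.2941782958706, 'fy': 611.2941782958706, 'cx': 307.6171220308131, 'cy': 240.00934981419965, 'distortion': array([-0.09810227,  0.        ,  0.        ,  0.        ,  0.        ]), 'cam_to_world': [[0.01, 0.995, -0.103, 400.98], [-1.0, 0.011, 0.007, 1.11], [0.008, 0.103, 0.995, 1911.297], [0.0, 0.0, 0.0, 1.0]]}
side {'fx': 455.1514914846998, 'fy': 455.1514914846998, 'cx': 326.6241432448747, 'cy': 243.84959516469365, 'distortion': array([0.03514475, 0.        , 0.        , 0.        , 0.        ]), 'cam_to_world': [[-0.929, 0.283, -0.24, 330.751], [-0.37, -0.694, 0.618, 651.975], [0.008, 0.663, 0.749, 883.064], [0.0, 0.0, 0.0, 1.0]]}
{'clock': 0.1, 'joints': array([-1.26359243e+00,  3.00404681e-01,  1.52149320e+00,  7.71810651e-06,
        1.32070028e+00, -6.66069113e-02]), 'qd': array([-3.75638699e-04, -1.98849877e-03, -1.82399866e-03, -3.63103074e-06,
        1.12799286e-03, -5.76032162e-04]), 'effort': array([-8.51491762e-06, -5.32648087e+01, -3.53284621e+01,  7.09433248e-02,
        2.34568800e-02, -5.48014020e-05]), 'eef_pos': array([ 200.76855242, -511.80509538,  204.95994012]), 'eef_rot': array([-3.14058988e+00, -7.43835005e-05,  3.73808860e-01]), 'wrist_force': array([-0.11027559, -0.79667049, -0.14573267]), 'moment': array([ 0.00240061, -0.01062965,  0.06643432]), 'finger_gap': 94.16949893020285}
```

View pics/top0.png

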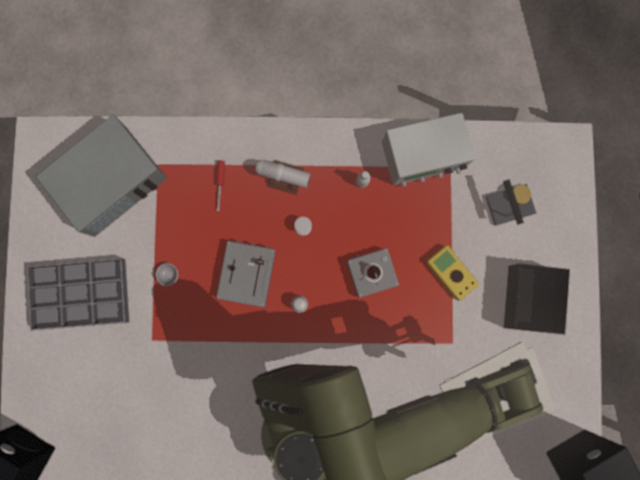

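View pics/side0.png

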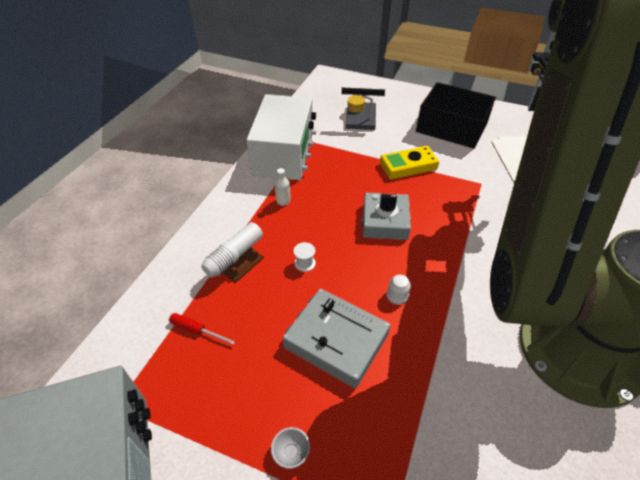

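The top view shows the desk at about (246,273) px with the fader on its right-hand track, and the psu at (373,272). I'll zoom in on both.

```bash
cat > h.py <<'E'
import numpy as np,cv2
from cell import manip
def model(n):
    m=manip.camera_model(n);K=np.array([[m['fx'],0,m['cx']],[0,m['fy'],m['cy']],[0,0,1]]);return K,np.array(m['distortion']),np.array(m['cam_to_world'])
def ray(n,uv):
    K,d,T=model(n);p=cv2.undistortPoints(np.array([[uv]],float),K,d)[0,0]
    return T[:3,3],T[:3,:3]@np.array([p[0],-p[1],-1])
def onplane(n,uv,z):
    o,r=ray(n,uv);return o+r*(z-o[2])/r[2]
def proj(n,P):
    K,d,T=model(n);p=T[:3,:3].T@(np.array(P,float)-T[:3,3]);q=np.array([[p[0],-p[1],-p[2]]])
    return cv2.projectPoints(q,np.zeros(3),np.zeros(3),K,d)[0][0,0]
def crop(n,im,u,v,w,h,s,fn):
    cv2.imwrite(fn,cv2.resize(im[v:v+h,u:u+w,::-1],None,fx=s,fy=s,interpolation=cv2.INTER_CUBIC))
E
python3 - <<'E'
import cv2
from h import *
t=cv2.imread("pics/top0.png")[:,:,::-1];s=cv2.imread("pics/side0.png")[:,:,::-1]
crop("t",t,210,232,75,75,8,"pics/t_desk.png");crop("t",t,338,240,70,60,9,"pics/t_psu.png")
crop("s",s,275,280,125,110,5,"pics/s_desk.png");crop("s",s,350,180,70,70,8,"pics/s_psu.png")
E
```

```text
(no output)
```

View pics/t_desk.png

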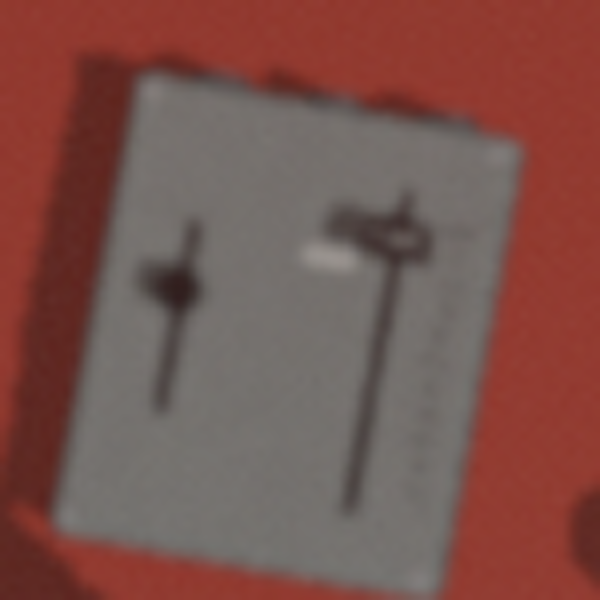

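View pics/t_psu.png

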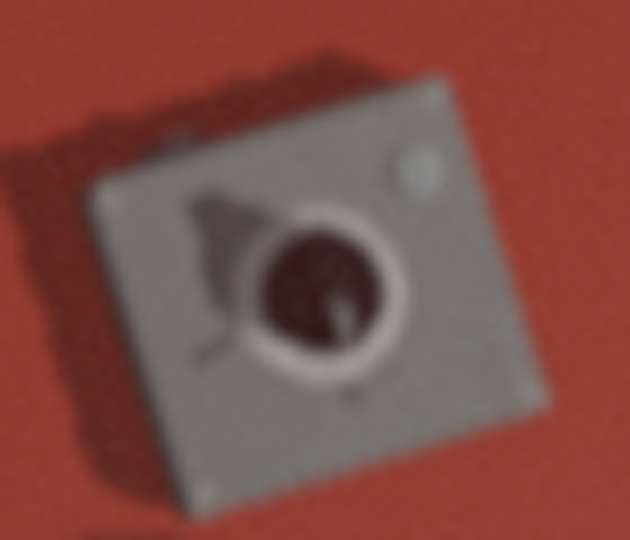

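View pics/s_desk.png

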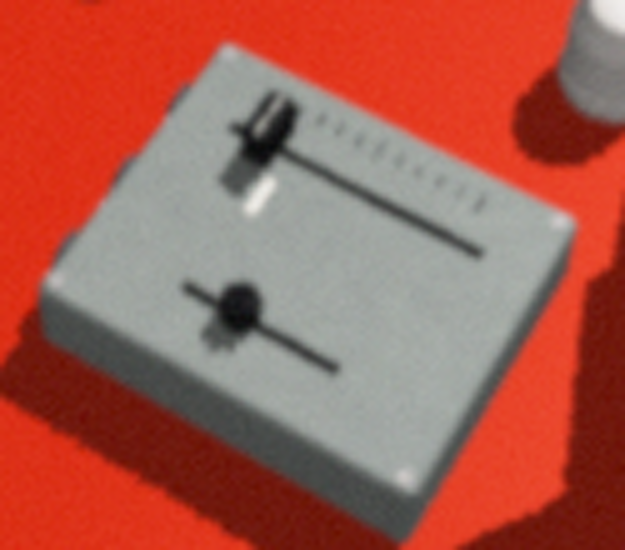

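View pics/s_psu.png

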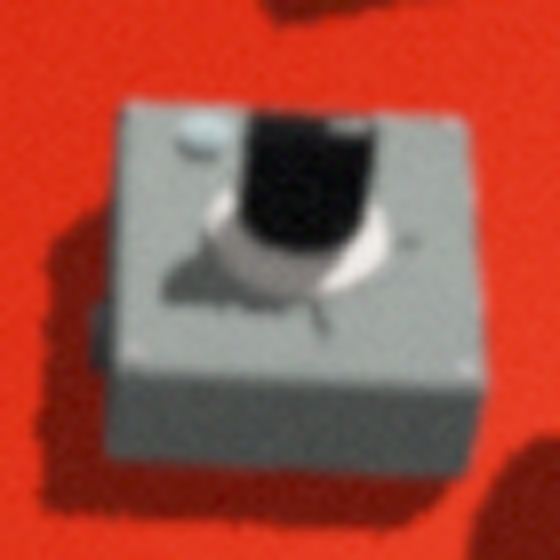

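```bash
python3 - <<'E'
from h import *
def cc(n,x,y,u,v,s,z): return onplane(n,((x+.5)/s-.5+u,(y+.5)/s-.5+v),z)
def show(name,C): # order FL,FR,NR,NL
    C=np.array(C)[:,:2];c=C.mean(0);ax=(C[0]+C[1]-C[2]-C[3])/2;ay=(C[0]+C[3]-C[1]-C[2])/2
    print(name,c.round(1),'len',np.hypot(*ax).round(1),np.hypot(*ay).round(1),'yaw',np.arctan2(ax[1],ax[0]).round(4),(np.arctan2(ay[1],ay[0])-np.pi/2).round(4))
T=lambda x,y,z=45:cc("top",x,y,210,232,8,z)
S=lambda x,y,z=45:cc("side",x,y,275,280,5,z)
P=lambda x,y,z=45:cc("top",x,y,338,240,9,z)
Q=lambda x,y,z=45:cc("side",x,y,350,180,8,z)
show('desk top',[T(138,72),T(525,145),T(443,598),T(55,530)])
show('desk side',[S(45,285),S(228,43),S(578,222),S(415,495)])
show('psu top',[P(93,185),P(447,78),P(551,402),P(195,518)])
show('psu side',[Q(105,378),Q(123,103),Q(467,116),Q(487,382)])
print('cap line top',T(403,239,68),'side',S(271,113,68))
print('tape top',T(330,257,46),'side',S(261,197,46))
print('trim',T(178,285,60),S(242,300,60))
print('slot far/near top',T(408,190),T(350,512),'side',S(235,128),S(482,253))
print('knob top',P(322,288,90),'plate',P(322,293,46),'side bar top far/near',Q(250,118,95),Q(375,118,95))
print('offtick',P(352,395),Q(410,243),'ontick',P(208,352),Q(320,320),'whitepointer',P(345,310,95),Q(350,124,95))
E
```

```text
desk top [488.8 175.2] len 176.6 150.8 yaw -0.16 -0.1679
desk side [488.1 176.9] len 175.7 144.4 yaw -0.1714 -0.1663
psu top [ 496.4 -214.5] len 116.8 127.2 yaw 0.3058 0.3122
psu side [ 497.6 -211.1] len 119.1 127.8 yaw 0.3522 0.2961
cap line top [524.61178998 131.10418303  68.        ] side [525.34863232 133.06734913  68.        ]
tape top [518.88013331 160.43865704  46.        ] side [518.73810402 160.73950891  46.        ]
trim [506.69438608 216.73126877  60.        ] [504.72829125 217.08930026  60.        ]
slot far/near top [544.9603296  131.14628094  45.        ] [421.86249037 151.10061501  45.        ] side [542.59042223 131.70062816  45.        ] [422.61778669 150.64471887  45.        ]
knob top [ 496.49177632 -209.30855609   90.        ] plate [ 497.09927166 -214.39249161   46.        ] side bar top far/near [ 517.25560881 -207.86701326   95.        ] [ 480.20744048 -222.97195023   95.        ]
offtick [ 462.60295275 -224.74256726   45.        ] [ 462.18649813 -224.05793924   45.        ] ontick [ 476.73695017 -175.70533574   45.        ] [ 479.47758206 -178.64879622   45.        ] whitepointer [ 489.02042788 -216.36656004   95.        ] [ 486.82097185 -217.22063445   95.        ]
```

Two-view measurements agree to about 2 mm: desk at (488.5,176) with yaw -0.164, psu at (497,-213) with yaw about 0.31, cap at (525,132), and tape about 10.6 mm below the cap along the track. I'll work out the first move, to above the cap with the jaws along the track.

```bash
cat >> h.py <<'E'
from scipy.spatial.transform import Rotation as Ro
def delta(p,yaw):
    s=manip.read_state();R=Ro.from_euler('xyz',s['eef_rot'])
    d=R.inv().apply(np.array(p)-s['eef_pos'])/1000
    w=(R.inv()*Ro.from_euler('xyz',[np.pi,0,yaw])).as_rotvec()
    print('delta_pos',d.round(4).tolist(),'rotation',w.round(4).tolist())
def st():
    s=manip.read_state();print({k:np.round(s[k],3).tolist() for k in('clock','eef_pos','eef_rot','wrist_force','moment','finger_gap','joints')})
E
python3 -c "
from h import *
delta([525,132.5,200],1.407)"
```

```text
delta_pos [0.5371, -0.4814, 0.0055] rotation [-0.0009, -0.0006, -1.0332]
```

```bash
python3 -m pendant '[{"claw":0.05,"delta_pos":[0.0537,-0.0481,0.001],"rotation":[0,0,-0.1]},{"claw":0.05,"delta_pos":[0.107,-0.096,0.001],"rotation":[0,0,-0.21]},{"claw":0.05,"delta_pos":[0.161,-0.144,0.002],"rotation":[0,0,-0.31]},{"claw":0.05,"delta_pos":[0.215,-0.193,0.002],"rotation":[0,0,-0.41]},{"claw":0.05,"delta_pos":[0.269,-0.241,0.003],"rotation":[0,0,-0.52]},{"claw":0.05,"delta_pos":[0.322,-0.289,0.003],"rotation":[0,0,-0.62]},{"claw":0.05,"delta_pos":[0.376,-0.337,0.004],"rotation":[0,0,-0.72]},{"claw":0.05,"delta_pos":[0.43,-0.385,0.005],"rotation":[0,0,-0.83]},{"claw":0.05,"delta_pos":[0.483,-0.433,0.005],"rotation":[0,0,-0.93]},{"claw":0.05,"delta_pos":[0.537,-0.481,0.005],"rotation":[0,0,-1.033]}]' 15; python3 -c "
from h import *
delta([525,132.5,80],1.407);st()"
```

```text
clock: 1.35
eef_pos: [482.2, 48.4, 200.7]
eef_rot: [-3.141, -0.001, 1.41]
wrist_force: [1.1, -1.3, 0.2]
finger_gap: 50.3
delta_pos [0.0898, 0.0288, 0.1207] rotation [-0.0004, -0.0008, 0.0033]
{'clock': 1.35, 'eef_pos': [482.22, 48.381, 200.659], 'eef_rot': [-3.141, -0.001, 1.41], 'wrist_force': [1.071, -1.348, 0.198], 'moment': [-0.083, -0.075, -0.003], 'finger_gap': 50.338, 'joints': [0.024, 0.158, 1.706, 0.001, 1.277, 0.184]}
```

```bash
python3 -m pendant '[{"claw":0.05,"delta_pos":[0.05,0.015,0.02],"rotation":[0,0,0]},{"claw":0.05,"delta_pos":[0.0898,0.0288,0.05],"rotation":[0,0,0.003]},{"claw":0.05,"delta_pos":[0.0898,0.0288,0.09],"rotation":[0,0,0.003]},{"claw":0.05,"delta_pos":[0.0898,0.0288,0.1207],"rotation":[0,0,0.003]},{"claw":0.05,"delta_pos":[0.0898,0.0288,0.1207],"rotation":[0,0,0.003]}]'; python3 -c "
from h import *
delta([525,132.5,48.5],1.407)
crop('s',manip.camera('side'),250,230,160,140,4,'pics/s1.png')"
```

```text
clock: 1.98
eef_pos: [523.7, 132.4, 78.1]
eef_rot: [-3.137, 0.001, 1.407]
wrist_force: [0.1, -0.3, 0.8]
finger_gap: 50.1
delta_pos [0.0004, 0.0014, 0.0296] rotation [-0.0047, 0.0007, 0.0005]
```

View pics/s1.png

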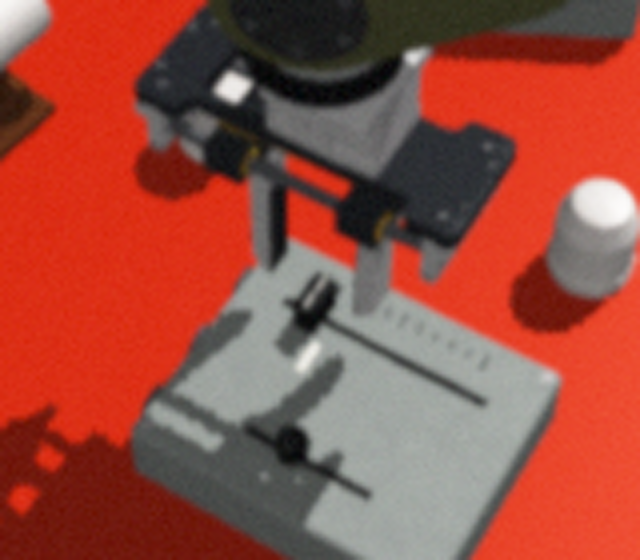

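The fingertips at (270,265) and (370,305) straddle the cap at (317,298). Next I lower and pinch.

```bash
python3 -m pendant '[{"claw":0.05,"delta_pos":[0.0004,0.0014,0.015],"rotation":[0,0,0]},{"claw":0.05,"delta_pos":[0.0004,0.0014,0.0296],"rotation":[-0.004,0,0]},{"claw":0.05,"delta_pos":[0.0004,0.0014,0.0296],"rotation":[-0.004,0,0]},{"claw":0.01,"delta_pos":[0.0004,0.0014,0.0296],"rotation":[-0.004,0,0]},{"claw":0.01,"delta_pos":[0.0004,0.0014,0.0296],"rotation":[-0.004,0,0]},{"claw":0.01,"delta_pos":[0.0004,0.0014,0.0296],"rotation":[-0.004,0,0]},{"claw":0.01,"delta_pos":[0.0004,0.0014,0.0296],"rotation":[-0.004,0,0]}]' 12; python3 -c "
from h import *
delta([434,148.5,48.5],1.407)
crop('s',manip.camera('side'),250,230,160,140,4,'pics/s2.png');st()"
```

```text
clock: 2.9
eef_pos: [526.2, 132.7, 50.5]
eef_rot: [3.139, -0.0, 1.407]
wrist_force: [-0.6, -0.3, 1.2]
finger_gap: 14.2
delta_pos [0.0006, -0.0935, 0.0018] rotation [0.0024, -0.0004, 0.0003]
{'clock': 2.95, 'eef_pos': [526.191, 132.699, 50.484], 'eef_rot': [3.139, -0.0, 1.407], 'wrist_force': [-0.332, 0.056, 1.315], 'moment': [-0.098, 0.057, -0.065], 'finger_gap': 14.022, 'joints': [0.18, 0.462, 1.69, -0.0, 0.987, 0.344]}
```

View pics/s2.png

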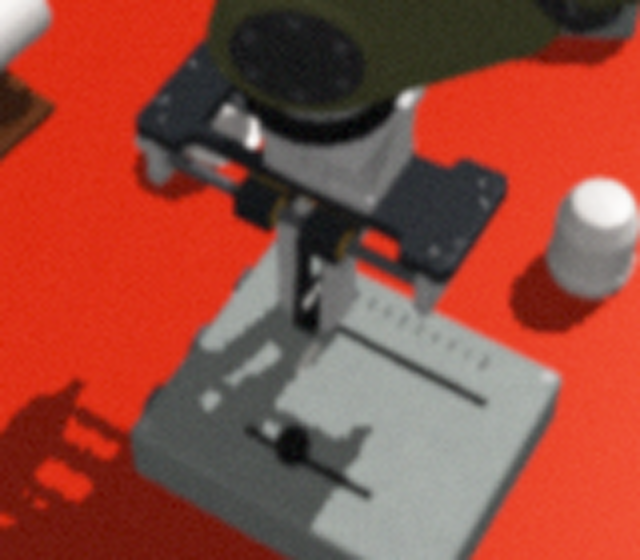

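The cap is gripped, with a 14.0 mm gap. Next I slide it down 94 mm, watching the force at the end.

```bash
python3 -m pendant '[{"claw":0.01,"delta_pos":[0,-0.010,0],"rotation":[0,0,0]},{"claw":0.01,"delta_pos":[0,-0.022,0],"rotation":[0,0,0]},{"claw":0.01,"delta_pos":[0,-0.034,0],"rotation":[0,0,0]},{"claw":0.01,"delta_pos":[0,-0.046,0],"rotation":[0,0,0]},{"claw":0.01,"delta_pos":[0,-0.058,0],"rotation":[0,0,0]},{"claw":0.01,"delta_pos":[0,-0.070,0],"rotation":[0,0,0]},{"claw":0.01,"delta_pos":[0,-0.080,0],"rotation":[0,0,0]},{"claw":0.01,"delta_pos":[0,-0.087,0],"rotation":[0,0,0]},{"claw":0.01,"delta_pos":[0,-0.091,0],"rotation":[0,0,0]},{"claw":0.01,"delta_pos":[0,-0.091,0],"rotation":[0,0,0]}]'; python3 -c "
from h import *
delta([434,148.5,48.5],1.407)
st()"
```

```text
clock: 4.2
eef_pos: [435.6, 148.0, 50.5]
eef_rot: [3.14, -0.001, 1.407]
wrist_force: [-0.5, 5.5, 2.5]
finger_gap: 14.0
delta_pos [0.0003, -0.0017, 0.002] rotation [0.002, -0.001, 0.0003]
{'clock': 4.2, 'eef_pos': [435.614, 147.973, 50.474], 'eef_rot': [3.14, -0.001, 1.407], 'wrist_force': [-0.543, 5.459, 2.513], 'moment': [1.141, 0.168, -0.071], 'finger_gap': 13.953, 'joints': [0.248, 0.306, 1.919, 0.0, 0.915, 0.411]}
```

```bash
python3 -m pendant '[{"claw":0.01,"delta_pos":[0.0007,-0.001,0],"rotation":[0,0,0]},{"claw":0.01,"delta_pos":[0.0007,-0.002,0],"rotation":[0,0,0]},{"claw":0.01,"delta_pos":[0.0007,-0.002,0],"rotation":[0,0,0]}]';python3 -m pendant '[{"claw":0.01,"delta_pos":[0,-0.001,0],"rotation":[0,0,0]},{"claw":0.01,"delta_pos":[0,-0.002,0],"rotation":[0,0,0]},{"claw":0.01,"delta_pos":[0,-0.002,0],"rotation":[0,0,0]}]'
```

```text
clock: 4.58
eef_pos: [434.5, 148.4, 50.5]
eef_rot: [3.137, -0.0, 1.407]
wrist_force: [11.6, -5.1, -5.8]
finger_gap: 13.7
clock: 4.95
eef_pos: [434.4, 148.3, 50.6]
eef_rot: [3.132, -0.001, 1.407]
wrist_force: [19.5, -2.9, -14.6]
finger_gap: 13.9
```

The stop is reached at TCP (434.5,148.3). The total travel of 93 mm agrees with the measured start value. I release, lift and check.

```bash
python3 -m pendant '[{"claw":0.01,"delta_pos":[0,0.0,0],"rotation":[0,0,0]},{"claw":0.04,"delta_pos":[0,0,0],"rotation":[0,0,0]},{"claw":0.05,"delta_pos":[0,0,0],"rotation":[0,0,0]},{"claw":0.05,"delta_pos":[0,0,0],"rotation":[0,0,0]},{"claw":0.05,"delta_pos":[0,0,-0.03],"rotation":[0,0,0]},{"claw":0.05,"delta_pos":[0,0,-0.09],"rotation":[0,0,0]},{"claw":0.05,"delta_pos":[0,0,-0.13],"rotation":[0,0,0]},{"claw":0.05,"delta_pos":[0,0,-0.13],"rotation":[0,0,0]}]'; python3 -c "
from h import *
delta([497,-213,180],0.2)
st()
crop('s',manip.camera('side'),275,280,125,110,5,'pics/s3.png')"
```

```text
clock: 5.95
eef_pos: [434.1, 148.7, 183.2]
eef_rot: [3.127, -0.003, 1.408]
wrist_force: [0.2, 0.2, -0.8]
finger_gap: 49.8
delta_pos [-0.3466, 0.1208, 0.0039] rotation [0.0108, -0.0113, 1.2075]
{'clock': 5.95, 'eef_pos': [434.07, 148.659, 183.242], 'eef_rot': [3.127, -0.003, 1.408], 'wrist_force': [0.202, 0.153, -0.845], 'moment': [-0.056, -0.038, -0.013], 'finger_gap': 49.774, 'joints': [0.252, 0.108, 1.806, -0.003, 1.213, 0.416]}
```

View pics/s3.png

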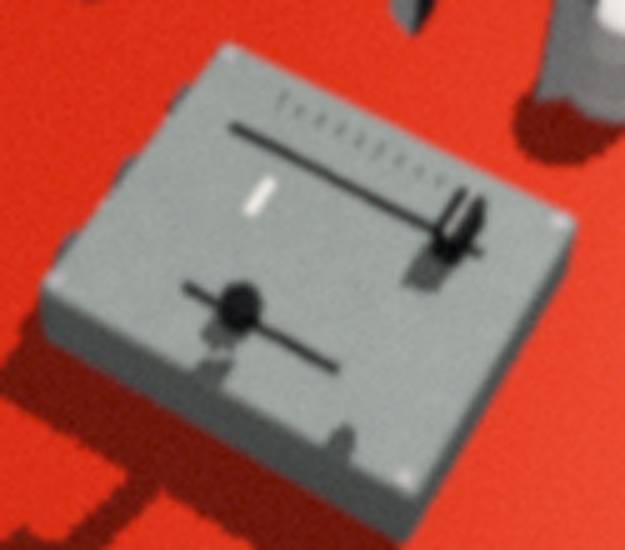

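The fader is closed, with its cap line at (459,213) in the crop. Next I move to above the knob.

```bash
python3 -c "
from h import *
S=lambda x,y,z:onplane('side',((x+.5)/5-.5+275,(y+.5)/5-.5+280),z)
a=S(459,213,68);t=S(261,197,46);print(a,t,(t-a)[:2]@[np.cos(.166),-np.sin(.166)])"
python3 -m pendant '[{"claw":0.05,"delta_pos":[-0.035,0.012,0],"rotation":[0,0,0.12]},{"claw":0.05,"delta_pos":[-0.07,0.024,0],"rotation":[0,0,0.24]},{"claw":0.05,"delta_pos":[-0.105,0.036,0],"rotation":[0,0,0.36]},{"claw":0.05,"delta_pos":[-0.14,0.048,0],"rotation":[0,0,0.48]},{"claw":0.05,"delta_pos":[-0.175,0.060,0],"rotation":[0,0,0.6]},{"claw":0.05,"delta_pos":[-0.21,0.073,0],"rotation":[0,0,0.72]},{"claw":0.05,"delta_pos":[-0.245,0.085,0],"rotation":[0,0,0.84]},{"claw":0.05,"delta_pos":[-0.28,0.097,0],"rotation":[0,0,0.96]},{"claw":0.05,"delta_pos":[-0.315,0.11,0],"rotation":[0,0,1.08]},{"claw":0.05,"delta_pos":[-0.3466,0.1208,0.004],"rotation":[0.01,-0.01,1.2]}]'; python3 -c "
from h import *
delta([497,-213,110],0.22)
st()"
```

```text
[434.80419653 149.94218158  68.        ] [518.73810402 160.73950891  46.        ] 80.9959832679621
clock: 7.25
eef_pos: [495.7, -214.3, 176.3]
eef_rot: [-3.14, 0.004, 0.203]
wrist_force: [-0.5, -0.0, 0.0]
finger_gap: 50.2
delta_pos [0.0018, -0.0009, 0.0663] rotation [-0.0014, 0.0038, -0.0169]
{'clock': 7.25, 'eef_pos': [495.666, -214.315, 176.312], 'eef_rot': [-3.14, 0.004, 0.203], 'wrist_force': [-0.461, -0.024, 0.009], 'moment': [-0.035, -0.047, -0.004], 'finger_gap': 50.238, 'joints': [-0.475, 0.305, 1.583, -0.001, 1.257, 0.893]}
```

```bash
python3 -m pendant '[{"claw":0.05,"delta_pos":[0.0018,-0.0009,0.03],"rotation":[0,0,-0.015]},{"claw":0.05,"delta_pos":[0.0018,-0.0009,0.06],"rotation":[0,0,-0.015]},{"claw":0.05,"delta_pos":[0.0018,-0.0009,0.0663],"rotation":[0,0,-0.015]},{"claw":0.05,"delta_pos":[0.0018,-0.0009,0.0663],"rotation":[0,0,-0.015]}]'; python3 -c "
from h import *
delta([497,-213,70],0.22)
crop('s',manip.camera('side'),310,100,160,140,4,'pics/s4.png')
crop('s',manip.camera('top'),330,230,90,80,7,'pics/t4.png')"
```

```text
clock: 7.75
eef_pos: [496.8, -212.9, 109.8]
eef_rot: [-3.14, 0.005, 0.218]
wrist_force: [-0.1, 0.1, -0.6]
finger_gap: 49.9
delta_pos [0.0003, 0.0002, 0.0398] rotation [-0.0021, 0.0046, -0.0018]
```

View pics/s4.png

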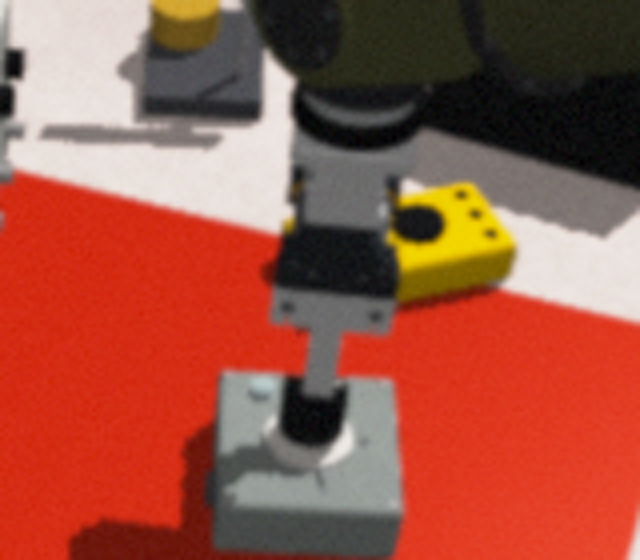

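The near finger at (322,390) stands in line with the bar at (315,400), and the meter is clear. Next I descend and grip.

```bash
python3 -m pendant '[{"claw":0.05,"delta_pos":[0.0003,0.0002,0.015],"rotation":[0,0.004,0]},{"claw":0.05,"delta_pos":[0.0003,0.0002,0.03],"rotation":[0,0.004,0]},{"claw":0.05,"delta_pos":[0.0003,0.0002,0.0398],"rotation":[0,0.004,0]},{"claw":0.05,"delta_pos":[0.0003,0.0002,0.0398],"rotation":[0,0.004,0]},{"claw":0.008,"delta_pos":[0.0003,0.0002,0.0398],"rotation":[0,0.004,0]},{"claw":0.008,"delta_pos":[0.0003,0.0002,0.0398],"rotation":[0,0.004,0]},{"claw":0.008,"delta_pos":[0.0003,0.0002,0.0398],"rotation":[0,0.004,0]},{"claw":0.008,"delta_pos":[0.0003,0.0002,0.0398],"rotation":[0,0.004,0]},{"claw":0.008,"delta_pos":[0.0003,0.0002,0.0398],"rotation":[0,0.004,0]}]' 40; python3 -c "
from h import *
st()"
```

```text
clock: 8.98
eef_pos: [497.7, -214.0, 71.3]
eef_rot: [3.141, -0.001, 0.218]
wrist_force: [-0.5, -6.2, 0.0]
finger_gap: 13.7
{'clock': 8.975, 'eef_pos': [497.681, -214.023, 71.314], 'eef_rot': [3.141, -0.001, 0.218], 'wrist_force': [-0.463, -6.225, 0.032], 'moment': [-0.913, 0.002, 0.007], 'finger_gap': 13.702, 'joints': [-0.474, 0.43, 1.679, 0.0, 1.03, 0.879]}
```

```bash
python3 -m pendant '[{"claw":0.008,"delta_pos":[0,0,0.002],"rotation":[0,0,0]},{"claw":0.008,"delta_pos":[0,0,0.004],"rotation":[0,0,0]},{"claw":0.008,"delta_pos":[0,0,0.006],"rotation":[0,0,0]},{"claw":0.008,"delta_pos":[0,0,0.008],"rotation":[0,0,0]},{"claw":0.008,"delta_pos":[0,0,0.0085],"rotation":[0,0,0]}]'; python3 -c "
from h import *
st()"
```

```text
clock: 9.6
eef_pos: [497.8, -214.1, 63.3]
eef_rot: [3.141, -0.002, 0.218]
wrist_force: [-3.9, -0.5, 10.3]
finger_gap: 13.7
{'clock': 9.6, 'eef_pos': [497.761, -214.064, 63.277], 'eef_rot': [3.141, -0.002, 0.218], 'wrist_force': [-3.883, -0.539, 10.255], 'moment': [0.156, 0.821, 0.024], 'finger_gap': 13.67, 'joints': [-0.474, 0.442, 1.684, 0.0, 1.013, 0.879]}
```

It is pushed in 8 mm with 10.3 N. Next I turn it clockwise by 1.15 rad.

```bash
python3 -m pendant '[{"claw":0.008,"delta_pos":[0,0,0.0005],"rotation":[0,0,0.1]},{"claw":0.008,"delta_pos":[0,0,0.0005],"rotation":[0,0,0.2]},{"claw":0.008,"delta_pos":[0,0,0.0005],"rotation":[0,0,0.3]},{"claw":0.008,"delta_pos":[0,0,0.0005],"rotation":[0,0,0.4]},{"claw":0.008,"delta_pos":[0,0,0.0005],"rotation":[0,0,0.5]},{"claw":0.008,"delta_pos":[0,0,0.0005],"rotation":[0,0,0.6]}]'; python3 -c "
from h import *
st()"
```

```text
clock: 10.35
eef_pos: [497.8, -214.1, 63.3]
eef_rot: [3.142, -0.002, -0.385]
wrist_force: [-4.4, 1.1, 9.7]
finger_gap: 13.9
{'clock': 10.35, 'eef_pos': [497.803, -214.061, 63.345], 'eef_rot': [3.142, -0.002, -0.385], 'wrist_force': [-4.371, 1.057, 9.661], 'moment': [0.34, 0.854, 0.048], 'finger_gap': 13.857, 'joints': [-0.474, 0.442, 1.684, 0.0, 1.013, 1.482]}
```

```bash
python3 -m pendant '[{"claw":0.008,"delta_pos":[0,0,0.0005],"rotation":[0,0,0.1]},{"claw":0.008,"delta_pos":[0,0,0.0005],"rotation":[0,0,0.2]},{"claw":0.008,"delta_pos":[0,0,0.0005],"rotation":[0,0,0.3]},{"claw":0.008,"delta_pos":[0,0,0.0005],"rotation":[0,0,0.4]},{"claw":0.008,"delta_pos":[0,0,0.0005],"rotation":[0,0,0.5]},{"claw":0.008,"delta_pos":[0,0,0.0005],"rotation":[0,0,0.57]},{"claw":0.008,"delta_pos":[0,0,0.0005],"rotation":[0,0,0.57]}]'; python3 -c "
from h import *
st()"
```

```text
clock: 11.22
eef_pos: [497.8, -214.0, 63.4]
eef_rot: [-3.14, -0.002, -0.956]
wrist_force: [-4.6, 1.6, 9.3]
finger_gap: 13.7
{'clock': 11.225, 'eef_pos': [497.846, -214.043, 63.404], 'eef_rot': [-3.14, -0.002, -0.956], 'wrist_force': [-4.586, 1.628, 9.315], 'moment': [0.319, 0.817, -0.02], 'finger_gap': 13.668, 'joints': [-0.474, 0.442, 1.684, 0.0, 1.013, 2.053]}
```

```bash
python3 -m pendant '[{"claw":0.008,"delta_pos":[0,0,-0.003],"rotation":[0,0,0]},{"claw":0.008,"delta_pos":[0,0,-0.006],"rotation":[0,0,0]},{"claw":0.008,"delta_pos":[0,0,-0.008],"rotation":[0,0,0]},{"claw":0.04,"delta_pos":[0,0,-0.008],"rotation":[0,0,0]},{"claw":0.05,"delta_pos":[0,0,-0.008],"rotation":[0,0,0]},{"claw":0.05,"delta_pos":[0,0,-0.008],"rotation":[0,0,0]},{"claw":0.05,"delta_pos":[0,0,-0.03],"rotation":[0,0,0]},{"claw":0.05,"delta_pos":[0,0,-0.08],"rotation":[0,0,0]},{"claw":0.05,"delta_pos":[0,0,-0.12],"rotation":[0,0,0]},{"claw":0.05,"delta_pos":[0,0,-0.12],"rotation":[0,0,0]}]' 12; python3 -c "
from h import *
delta([434.5,148.3,180],1.404)
st()
crop('s',manip.camera('side'),350,180,70,70,8,'pics/s5.png')"
```

```text
clock: 12.48
eef_pos: [498.6, -214.4, 186.3]
eef_rot: [-3.138, -0.007, -0.956]
wrist_force: [0.2, -0.1, -0.4]
finger_gap: 50.3
delta_pos [-0.3333, -0.1568, 0.0046] rotation [0.0062, -0.0077, -2.3599]
{'clock': 12.475, 'eef_pos': [498.641, -214.431, 186.308], 'eef_rot': [-3.138, -0.007, -0.956], 'wrist_force': [0.236, -0.106, -0.443], 'moment': [0.096, -0.004, 0.025], 'finger_gap': 50.326, 'joints': [-0.474, 0.295, 1.572, 0.0, 1.266, 2.053]}
```

View pics/s5.png

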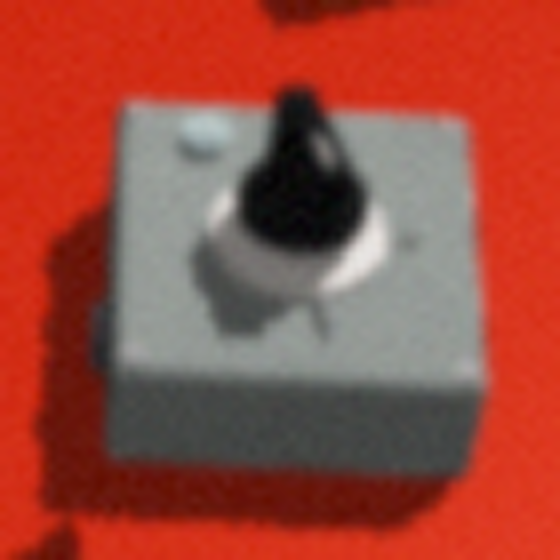

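The bar now points towards the ON tick at (320,320). I check the height of its top by projecting the bar's end points for the out and in positions.

```bash
python3 -c "
from h import *
y=-.956
for z in (95,87):
  for s in(21,-21):
    p=proj('side',[497.8+s*np.cos(y),-214+s*np.sin(y),z]);print(z,s,((p+.5-[350,180])*8).round(0))
for z in(65,57):
  q=np.array([(proj('side',[497.8+22*np.cos(a),-214+22*np.sin(a),z])+.5-[350,180])*8 for a in np.linspace(0,6.28,40)]);print(z,q.min(0).round(),q.max(0).round())"
python3 -m pendant '[{"claw":0.05,"delta_pos":[-0.03,-0.015,0],"rotation":[0,0,-0.17]},{"claw":0.05,"delta_pos":[-0.06,-0.03,0],"rotation":[0,0,-0.34]},{"claw":0.05,"delta_pos":[-0.09,-0.045,0],"rotation":[0,0,-0.51]},{"claw":0.05,"delta_pos":[-0.12,-0.06,0],"rotation":[0,0,-0.68]},{"claw":0.05,"delta_pos":[-0.15,-0.075,0],"rotation":[0,0,-0.85]},{"claw":0.05,"delta_pos":[-0.18,-0.09,0],"rotation":[0,0,-1.02]},{"claw":0.05,"delta_pos":[-0.21,-0.103,0],"rotation":[0,0,-1.19]},{"claw":0.05,"delta_pos":[-0.24,-0.115,0],"rotation":[0,0,-1.36]},{"claw":0.05,"delta_pos":[-0.27,-0.13,0],"rotation":[0,0,-1.53]},{"claw":0.05,"delta_pos":[-0.3,-0.145,0.004],"rotation":[0,0,-1.7]}]'; python3 -c "
from h import *
delta([434.8,148.3,100],1.404)"
```

```text
95 21 [294.  79.]
95 -21 [336. 166.]
87 21 [291.  98.]
87 -21 [333. 184.]
65 [237. 145.] [372. 238.]
57 [234. 162.] [369. 255.]
clock: 13.78
eef_pos: [442.6, 115.6, 178.0]
eef_rot: [3.139, -0.0, 0.75]
wrist_force: [-0.2, -0.3, -0.4]
finger_gap: 50.3
delta_pos [0.0166, -0.0294, 0.0779] rotation [0.003, 0.0008, -0.6544]
```

```bash
python3 -m pendant '[{"claw":0.05,"delta_pos":[0.005,-0.008,0],"rotation":[0,0,-0.16]},{"claw":0.05,"delta_pos":[0.01,-0.016,0],"rotation":[0,0,-0.32]},{"claw":0.05,"delta_pos":[0.0166,-0.0294,0.02],"rotation":[0,0,-0.48]},{"claw":0.05,"delta_pos":[0.0166,-0.0294,0.05],"rotation":[0,0,-0.64]},{"claw":0.05,"delta_pos":[0.0166,-0.0294,0.0779],"rotation":[0.003,0,-0.6544]},{"claw":0.05,"delta_pos":[0.0166,-0.0294,0.0779],"rotation":[0.003,0,-0.6544]}]'; python3 -c "
from h import *
delta([434.8,148.3,50],1.404)
crop('s',manip.camera('side'),275,230,160,140,4,'pics/s6.png')"
```

```text
clock: 14.52
eef_pos: [433.2, 147.9, 97.5]
eef_rot: [-3.136, 0.003, 1.404]
wrist_force: [-0.0, 0.1, 0.9]
finger_gap: 50.2
delta_pos [0.0008, 0.0017, 0.0475] rotation [-0.0053, 0.003, -0.0003]
```

View pics/s6.png

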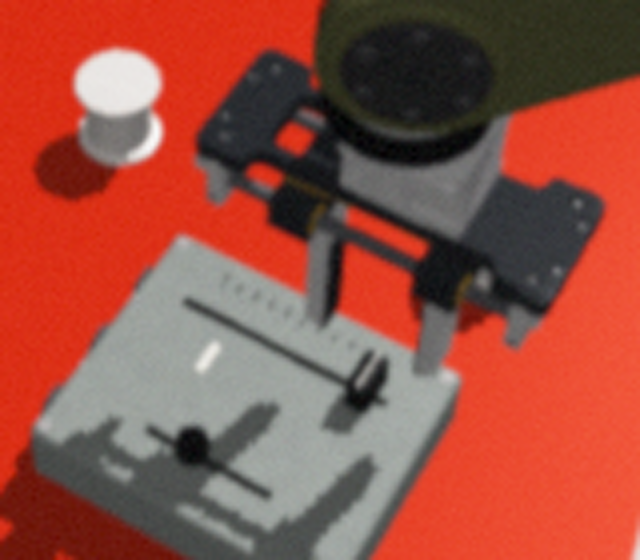

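The fingertips at (320,320) and (430,372) straddle the cap at (370,375). Next I descend and pinch.

```bash
python3 -m pendant '[{"claw":0.05,"delta_pos":[0.0008,0.0017,0.02],"rotation":[-0.004,0.003,0]},{"claw":0.05,"delta_pos":[0.0008,0.0017,0.04],"rotation":[-0.004,0.003,0]},{"claw":0.05,"delta_pos":[0.0008,0.0017,0.0475],"rotation":[-0.004,0.003,0]},{"claw":0.05,"delta_pos":[0.0008,0.0017,0.0475],"rotation":[-0.004,0.003,0]},{"claw":0.01,"delta_pos":[0.0008,0.0017,0.0475],"rotation":[-0.004,0.003,0]},{"claw":0.01,"delta_pos":[0.0008,0.0017,0.0475],"rotation":[-0.004,0.003,0]},{"claw":0.01,"delta_pos":[0.0008,0.0017,0.0475],"rotation":[-0.004,0.003,0]},{"claw":0.01,"delta_pos":[0.0008,0.0017,0.0475],"rotation":[-0.004,0.003,0]},{"claw":0.01,"delta_pos":[0.0008,0.0017,0.0475],"rotation":[-0.004,0.003,0]}]' 12; python3 -c "
from h import *
delta([514.5,135,50],1.404);st()"
```

```text
clock: 15.7
eef_pos: [435.8, 148.6, 51.7]
eef_rot: [3.14, -0.001, 1.403]
wrist_force: [-1.3, 1.2, 3.8]
finger_gap: 13.7
delta_pos [-0.0002, 0.0799, 0.0018] rotation [0.0011, -0.0011, -0.0006]
{'clock': 15.7, 'eef_pos': [435.791, 148.554, 51.72], 'eef_rot': [3.14, -0.001, 1.403], 'wrist_force': [-1.335, 1.201, 3.809], 'moment': [-0.072, 0.242, -0.005], 'finger_gap': 13.704, 'joints': [0.249, 0.305, 1.917, 0.001, 0.919, 0.416]}
```

```bash
python3 -m pendant '[{"claw":0.01,"delta_pos":[0,0.010,0],"rotation":[0,0,0]},{"claw":0.01,"delta_pos":[0,0.022,0],"rotation":[0,0,0]},{"claw":0.01,"delta_pos":[0,0.034,0],"rotation":[0,0,0]},{"claw":0.01,"delta_pos":[0,0.046,0],"rotation":[0,0,0]},{"claw":0.01,"delta_pos":[0,0.058,0],"rotation":[0,0,0]},{"claw":0.01,"delta_pos":[0,0.068,0],"rotation":[0,0,0]},{"claw":0.01,"delta_pos":[0,0.075,0],"rotation":[0,0,0]},{"claw":0.01,"delta_pos":[0,0.0795,0],"rotation":[0,0,0]},{"claw":0.01,"delta_pos":[0,0.0807,0],"rotation":[0,0,0]},{"claw":0.01,"delta_pos":[0,0.0807,0],"rotation":[0,0,0]}]'; python3 -c "
from h import *
delta([514.5,135,50],1.404);st()"
```

```text
clock: 16.95
eef_pos: [515.5, 135.1, 51.8]
eef_rot: [3.14, -0.001, 1.403]
wrist_force: [1.3, -1.0, -0.3]
finger_gap: 14.3
delta_pos [-0.0002, -0.0009, 0.0018] rotation [0.0016, -0.0011, -0.0006]
{'clock': 16.95, 'eef_pos': [515.451, 135.051, 51.781], 'eef_rot': [3.14, -0.001, 1.403], 'wrist_force': [1.263, -0.975, -0.333], 'moment': [-0.387, -0.178, -0.052], 'finger_gap': 14.282, 'joints': [0.187, 0.442, 1.717, 0.001, 0.981, 0.354]}
```

Next I open, lift away and check the alignment.

```bash
python3 -m pendant '[{"claw":0.03,"delta_pos":[0,0,0],"rotation":[0,0,0]},{"claw":0.05,"delta_pos":[0,0,0],"rotation":[0,0,0]},{"claw":0.05,"delta_pos":[0,0,0],"rotation":[0,0,0]},{"claw":0.05,"delta_pos":[0,0,-0.03],"rotation":[0,0,0]},{"claw":0.05,"delta_pos":[0,0,-0.08],"rotation":[0,0,0]},{"claw":0.05,"delta_pos":[-0.05,0,-0.13],"rotation":[0,0,0]},{"claw":0.05,"delta_pos":[-0.11,0,-0.16],"rotation":[0,0,0]},{"claw":0.05,"delta_pos":[-0.16,0,-0.16],"rotation":[0,0,0]},{"claw":0.05,"delta_pos":[-0.18,0,-0.16],"rotation":[0,0,0]},{"claw":0.05,"delta_pos":[-0.18,0,-0.16],"rotation":[0,0,0]}]'; python3 -c "
from h import *
st()
s=manip.camera('side');cv2.imwrite('pics/side7.png',s[:,:,::-1])
crop('s',s,275,280,125,110,6,'pics/s7.png')
crop('s',s,350,180,70,70,8,'pics/s7k.png')
t=manip.camera('top');cv2.imwrite('pics/top7.png',t[:,:,::-1]);crop('t',t,210,232,75,75,8,'pics/t7.png')"
```

```text
clock: 18.2
eef_pos: [485.1, -43.5, 211.7]
eef_rot: [3.14, -0.001, 1.401]
wrist_force: [0.4, 1.0, 0.2]
finger_gap: 50.0
{'clock': 18.2, 'eef_pos': [485.056, -43.506, 211.748], 'eef_rot': [3.14, -0.001, 1.401], 'wrist_force': [0.368, 1.037, 0.224], 'moment': [-0.033, -0.066, 0.016], 'finger_gap': 49.951, 'joints': [-0.165, 0.152, 1.687, 0.001, 1.3, 0.004]}
```

View pics/s7.png

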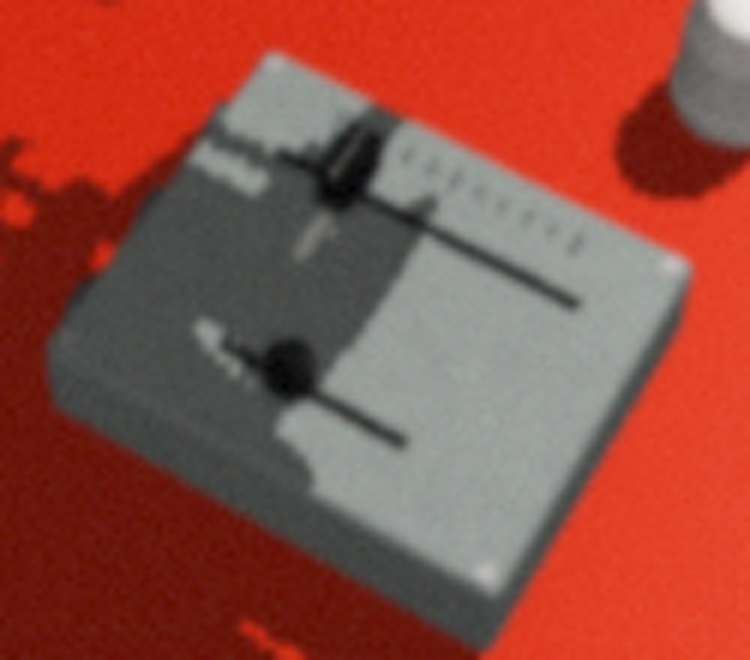

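View pics/t7.png

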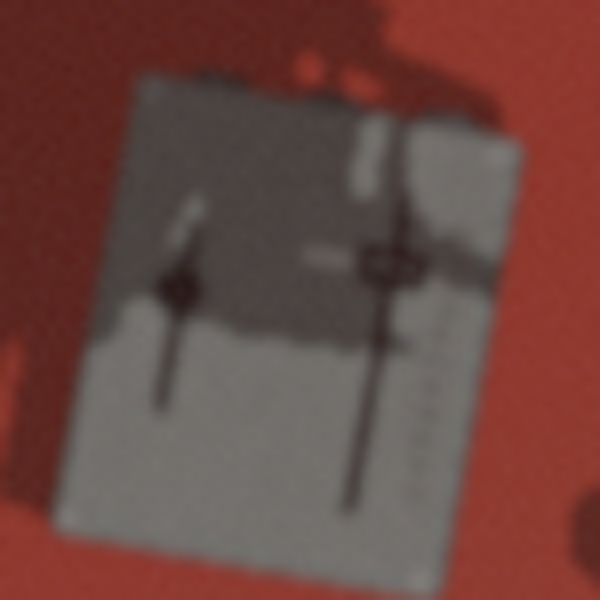

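View pics/s7k.png

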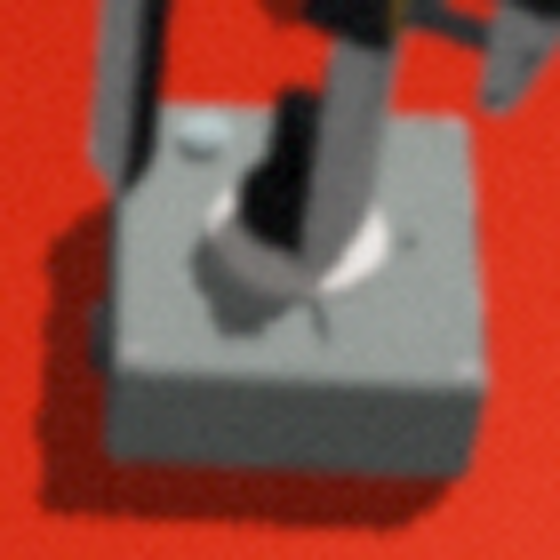

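View pics/side7.png

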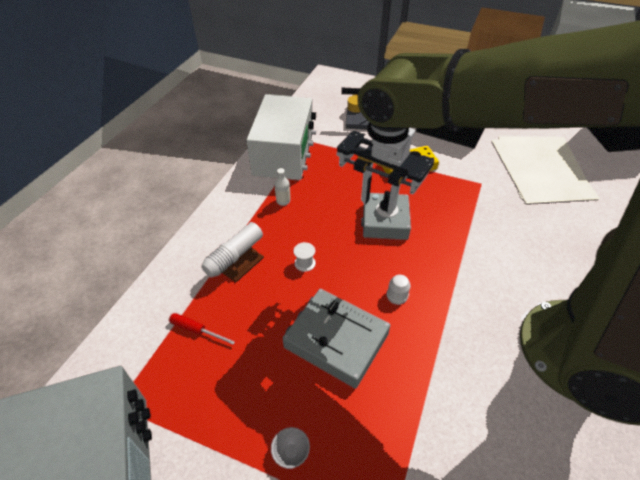

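```bash
python3 -c "
from h import *
S=lambda x,y,z,s:onplane('side',((x+.5)/s-.5+275,(y+.5)/s-.5+280),z)
T=lambda x,y,z:onplane('top',((x+.5)/8-.5+210,(y+.5)/8-.5+232),z)
u=[np.cos(.166),-np.sin(.166)]
t=S(261,197,46,5)
for p in((347,157),(350,152),(353,148)):print('side',(S(*p,68,6)-t)[:2]@u)
for z in (60,68):print('top',(T(390,263,z)-T(330,257,46))[:2]@u)"
```

```text
side -0.16410855136684496
side 0.00997909686046602
side -0.03261833461350737
top 1.1038979004978804
top 0.7104176829703215
```

```bash
python3 -c "
import cv2,numpy as np
for f in('s_psu','s5'):
  g=cv2.imread(f'pics/{f}.png',0)
  for x in(285,305,325):
    c=g[200:300,x].astype(float); print(f,x,200+np.argmax(c>80),end='; ')
  d=(g[60:260,200:400]<50);ys,xs=np.nonzero(d);print('top row',60+ys.min())
from h import *;manip.sign_off()"
```

```text
s_psu 285 253; s_psu 305 256; s_psu 325 253; top row 118
s5 285 254; s5 305 257; s5 325 255; top row 90
the job is handed in; nothing more can be done
```

I did all three steps in order and handed the job in at about 18 s on the robot's clock; no verdict was reported.

- **Fader down:** I pinched the cap along its track and slid it about 92 mm, until it pushed back with about 20 N at the closed end.
- **Knob on:** I pushed the knob in 8 mm with about 10 N and turned it clockwise about 1.17 rad. That puts it near 1.26 rad, from its estimated 0.09 rad start. I then let it rise and released it.
- **Fader to the tape mark:** I slid the cap up about 81 mm, let go and moved the arm clear.

**Last checks:**
- **Alignment:** the white line is within 0.2 mm of the tape mark in the side view. The top view says 0.7–1.1 mm. The two differ by about 1 mm, but both are well inside the 5 mm limit.
- **Knob:** the bar points at the ON tick. The knob's lower dark edge is within 0.25 camera pixel of where it was before, so it has sprung back out; being pushed in 8 mm would have moved it about 2 pixels. I took that picture before the last fader move, and a finger partly hides the knob in the final one.
- **Other things:** the round slider is at the same image position as before, and the bench items looked unmoved, though the gripper hides part of the multimeter. The arm ended clear of everything.

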